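# Clamp the printing block and hold the mirror on its marker

### The job

On the studio table, tighten the block press: turn the red knob clockwise fully to its end stop first, then the white knob fully to its end stop. Then grip the blue tab on top of the spring-loaded inspection mirror and turn the mirror until the little camera sees the orange marker ball in the middle of the mirror (the yellow needle, which shows the camera's reflected line of sight, points at the ball), and finish while still holding the mirror at that angle. Do not disturb the other things on the table.

Things in the scene. Friction and masses are not known exactly. Their poses are not given: they have to be found in the camera images.
- knob_red (a joint): turn of the red knob: 0 to 1.4 rad, grows as it turns clockwise seen from above, end stop (tight) at 1.4; starts at 0 to 0.35; friction about 0.04 N m, stays where left
- knob_white (a joint): turn of the white knob, same travel, sense, end stop and friction as the red
- knob_red_grip (a point): grip point of the red clamp knob, on its vertical turning axis, 7 mm below the top of its grip bar, about 141 mm above the table. Bar 34 long (along this point's x) x 14 thick (along y) x 30 tall, on a disc 36 dia whose top is 23 mm below this point. On one end of the press, the knobs 110 mm apart; either colour at either end
- knob_white_grip (a point): grip point of the white clamp knob, on its vertical turning axis, 7 mm below the top of its grip bar, about 141 mm above the table. Bar 34 long (along this point's x) x 14 thick (along y) x 30 tall, on a disc 36 dia whose top is 23 mm below this point. On one end of the press, the knobs 110 mm apart; either colour at either end
- mirror: square mirror in a black frame, 76 x 76, upright (33 to 109 mm above the table) on a vertical pivot; origin on the pivot axis at table level, reflecting face 1 mm behind the axis; x axis = outward normal of the reflecting (pale blue) face, z up. Swivels +-1.2 rad. A spring (0.15 N m per rad) returns it to rest, squarely facing the camera, whenever it is let go
- mirror_grip (a point): grip point on the pivot axis, 135 mm above the table, in the blue upright tab on the mirror's top edge; tab 44 wide (along the mirror's y) x 10 thick (along the mirror's x, the face normal), from 108 to 150 mm above the table. Turning the tab about the vertical pivot turns the mirror
- lens (a point): centre of the lens of the small black camera on a post, 193 mm from the mirror's pivot, 70 mm above the table, on the same aluminium base; it looks straight at the mirror
- marker (a point): centre of the orange marker ball, 20 dia, 70 mm above the table, on a short pin on the robot-side face of the wooden block in the press. It is seen by the camera, centred in the mirror, when in plan view the mirror's normal halves the angle between the directions from the pivot to the lens and from the pivot to this ball
- needle: thin yellow needle low under the mirror, 95 long, 21 mm above the table, origin on the mirror's pivot at table level, x axis towards its tip. Geared 2:1 to the mirror: always points along the camera's reflected line of sight; at rest towards the camera, and straight at the marker when that is centred in the mirror. Not to be handled, it follows the mirror
- press: fixed block press: base 90 x 160 x 12, pale wooden block 30 x 82 x 80 between two steel pillars under a grey bridge whose top (with the knobs) is 104 mm above the table; origin centre of its underside, y axis along the row of knobs (at y = +-55 mm), marker on its -x side. Stands left or right of the camera
- paint_tin: paint tin, steel and blue, 68 dia x 85 tall (mm), loose bystander, origin centre of its underside; leave alone
- coffee_cup: paper coffee cup, 80 dia x 100 tall (mm), loose bystander, origin centre of its underside; leave alone
- green_bottle: green glass bottle, 68 dia x 170 tall (mm), loose bystander, origin centre of its underside; leave alone
- spray_can: orange spray can, 64 dia x 150 tall (mm), loose bystander, origin centre of its underside; leave alone
- tape_roll: yellow tape roll lying flat, 90 dia x 25 (mm), loose bystander, origin centre of its underside; leave alone
- glue_jar: white glue jar, red cap, 60 dia x 80 tall (mm), loose bystander, origin centre of its underside; leave alone
- brush_pot: white pot with brushes, 84 dia, about 200 tall overall (mm), loose bystander, origin centre of its underside; leave alone
Not all that is in view belongs to the job. What is shaped like the press but purple is not meant.

How it is judged:
On the way, in this order (a step that is already met when the one before it is completed fails the run):
1. the red knob is tight at its end stop, the white one not yet (below 0.7 rad) (value of joint knob_red above 1.3 rad and value of joint knob_white below 0.7 rad), for 0.1 s.
2. both knobs are tight at their end stops (value of joint each of knob_red, knob_white above 1.3 rad), for 0.1 s.
3. the fingers hold the mirror so that the reflected line of sight meets the marker (y of marker in the frame of needle between -0.025 and 0.025 m and x of marker in the frame of needle above 0.05 m and contact force between the fingers and mirror above 0.5 N), for 0.2 s.
At the end, for the whole second after the job is handed in: both knobs within 0.1 rad of their end stops; fingers press the mirror with over 0.5 N and hold it still (under 0.1 rad/s) with the needle's line (reflected line of sight) within 25 mm of the marker's centre in plan view, pointing towards it; no bystander moved over 30 mm (all of step 2 and all of step 3 and angular speed of mirror below 0.1 rad/s and distance of each of paint_tin, coffee_cup, green_bottle, spray_can, tape_roll, glue_jar, brush_pot from where it was at the start of the episode below 0.03 m); the arm keeps its last pose, push and grip.
It fails at once if a bystander was moved more than 30 mm (distance of any of paint_tin, coffee_cup, green_bottle, spray_can, tape_roll, glue_jar, brush_pot from where it was at the start of the episode above 0.03 m).
It also fails if it takes over 67 s, if anything falls off the work surface, if the arm or the gripper's body presses on something with over 40 N, if the wrist force passes 120 N, or if a joint passes its speed limit or range.

### The arm

A 7-joint arm with a two-finger parallel gripper is mounted at the origin on the work surface. World frame = base frame: x ahead of the robot, y to its left, z up, the work surface at z = 0. Lengths are in m, angles in rad, forces in N, time in s.
With the tool pointing down it reaches from about 0.425 to 0.925 m from the base axis. Payload 6.8 kg.
Tool frame: the origin (TCP) lies at the very end of the fingers, on their centre line; the grasp point (between the pads) lies 19 mm behind it; z points along the fingers, y is the direction in which the jaws open and shut (so a half turn about z gives the same grasp; the last joint's range is limited). The gripper opens to 88 mm and grips with 3 to 60 N. Pads are 20 mm wide; open, the fingers measure 115 mm over their backs; the gripper's body (75 mm by 178 mm) begins 61 mm behind the grasp point.
Start: joints at [1.211, 0.477, 0.022, 1.555, -0.011, 1.109, -0.083], TCP at [0.168, -0.654, 0.223] pointing down, gripper open.
Joint ranges: [-2.96, 2.96], [-0.34, 2.1], [-1.41, 1.46], [0.24, 2.44], [-1.37, 4.51], [0.17, 1.92], [-2.96, 2.96]. Speed limits (rad/s): [2.39, 2.39, 3.14, 3.14, 3.14, 3.14, 3.14].

### API

Orientations are given as a 3x3 rotation matrix whose columns are the frame's x, y, z axes.
In Python, from station import ctrl gives the robot as it stands. The module is installed in compiled form; this text tells all that it offers.
- The arm moves only by the tool jog_arm, never from a script. Its argument "targets" is a list of rows, each a list of 3 entries, a list of its own where there are three numbers: the shift along the world's x, y, z in m, then the turn, a rotation vector about the world's x, y, z in rad, then the finger opening in m, from 0 to 0.0878. A call has 1 to 12 rows; each row is the pose to reach, as a shift and turn from the pose measured when the call began; what a row does not reach only later rows make up. A row lasts 1/10 s, in which the tool goes at most 50 mm and 8.59 degrees, less where a joint would pass 70% of its speed; a pose out of reach is approached as far as the arm can. A call with a gripper value outside its range is refused whole. The fingers move at their own pace and stop on an object; the grip force is fixed at half the most. Time passes only in rows, so rows that repeat a pose let the fingers close. It gives the time, the measured TCP pose, the force and the opening at its end, in the units of the state.
- ctrl.read_state(): the state, without advancing time (a new reading comes with each control period).
- ctrl.read_camera(name): name is "scene" or "top"; returns a dict with "img" (384x512x3 uint8, red, green, blue), "z_map" (384x512 float32, m along the optical axis (not along the pixel's ray), 0 where there is no reading), "K" (3x3 intrinsics, pixels), "rvec" (rotation vector, rad) and "tvec" (3), from world to camera coordinates, as OpenCV has them. Camera axes: x right, y down, z forward; pixel columns grow to the right and rows downward; lengths in m; the calibration is good to about 2 mm. A picture is of the moment at which its call begins.
- ctrl.hand_in(): hands the job in, once; it reports no verdict.
Trained networks look in the newest picture that a camera, given by its name, has taken for a name from the list of things; names that differ only in an ending like _2 or _b are one class to them, and where a whole thing is asked for, a point or a joint stands for the part that bears it (a point fixed in the world has none). Each returns a list of dicts, best first, with "conf" (0 to 1); they miss things now and then, are a little off and sometimes report something else, mostly with a low value. They report only what shows in the picture. A call takes as long as a camera call. They do not tell look-alikes from the thing itself.
- ctrl.outline_of(camera, label): "pixels" (384x512 bool, what is visible of it) and "position" ([column, row] in pixels, amid what is visible of it).
The state is a dict: "t": time; "joint_pos": joint angles; "joint_vel": joint speeds; "joint_torque": joint torques, N m; "tool_pos": TCP position; "ee_rot": TCP orientation; "ft_force": force on the tool from outside, world axes, zero at the start; "torque": the same for the moment, N m; "finger_gap": finger opening in m.
Only numpy, scipy, OpenCV 4.12 (cv2) and the standard library are available. Lean on these libraries where they do the work, as an engineer would, in place of code of your own. Each camera call takes 0.05 s, during which the arm holds its last target. There are 200 camera calls.

## Working session

There is one attempt and no reset: what is moved stays moved. The work goes in short steps, Python scripts to look and compute and a tool call to move; the robot and the scene stay as the last step left them, time stands still between calls to the robot, and variables do not carry over. Pictures are saved under pics/ and viewed, about 8 in all and at most 12, crops included, and the job is handed in when it is done.

Besides the shell and the picture viewer there is one more tool, called after ">>>" by a JSON object that holds its "method" and its "body", one argument or row to a line. jog_arm: Moves the arm, as the interface text tells. Its arguments: {"type":"object","properties":{"targets":{"type":"array"}},"required":["targets"]}

```bash
mkdir -p pics; cat > h.py <<'E'
import numpy as np, cv2
from station import ctrl
def cam(n, save=None):
    c=ctrl.read_camera(n)
    R=cv2.Rodrigues(np.array(c["rvec"],float))[0]; t=np.array(c["tvec"],float).ravel()
    z=c["z_map"]; v,u=np.indices(z.shape); K=np.array(c["K"])
    P=np.stack([(u-K[0,2])/K[0,0]*z,(v-K[1,2])/K[1,1]*z,z],-1)
    W=(P-t)@R; W[z<=0]=np.nan
    if save: cv2.imwrite(save,c["img"][:,:,::-1])
    return c,W
E
python3 - <<'E'
from h import *
s=ctrl.read_state(); print(s["tool_pos"],s["ee_rot"],s["finger_gap"])
ims=[]
for n in("scene","top"):
    c,W=cam(n,f"pics/{n}0.png")
    for l in["knob_red","knob_white","mirror","mirror_grip","lens","marker","needle","press","paint_tin","coffee_cup","green_bottle","spray_can","tape_roll","glue_jar","brush_pot"]:
        for o in ctrl.outline_of(n,l)[:2]:
            p=W[o["pixels"]]; 
            print(n,l,round(o["conf"],2),np.round(o["position"]),np.round(np.nanmedian(p,0),3) if len(p) else None,len(p))
E
```

```text
[ 0.16798491 -0.65315201  0.22169644] [[ 9.68470864e-01  2.49126119e-01 -6.02131226e-04]
 [ 2.49126796e-01 -9.68469382e-01  1.70160879e-03]
 [-1.59230462e-04 -1.79796556e-03 -9.99998371e-01]] 0.08830120591658351
scene knob_red 0.68 [285. 244.] [0.581 0.264 0.13 ] 153
scene knob_red 0.22 [217. 191.] [ 0.611 -0.163  0.061] 388
scene knob_white 0.64 [261. 225.] [0.593 0.155 0.129] 117
scene mirror 0.78 [280. 192.] [ 0.441 -0.013  0.087] 307
scene mirror_grip 0.72 [274. 194.] [ 0.441 -0.014  0.082] 322
scene mirror_grip 0.32 [192. 136.] [ 0.547 -0.537  0.074] 539
scene lens 0.7 [267. 214.] [ 0.482 -0.005  0.012] 1378
scene marker 0.87 [381. 229.] [0.225 0.302 0.047] 1590
scene marker 0.73 [273. 260.] [0.598 0.223 0.015] 1239
scene needle 0.63 [262. 210.] [ 0.512 -0.014  0.021] 42
scene press 0.81 [275. 262.] [0.598 0.22  0.014] 1330
scene press 0.63 [413. 287.] [0.321 0.52  0.052] 2595
scene paint_tin 0.69 [217. 190.] [ 0.612 -0.165  0.056] 464
scene coffee_cup 0.79 [224. 146.] [ 0.441 -0.434  0.069] 405
scene coffee_cup 0.17 [263. 226.] [0.593 0.154 0.13 ] 142
scene green_bottle 0.59 [2
[... 692 characters left out ...]
07.] [ 0.473 -0.015  0.011] 1011
top marker 0.82 [167. 277.] [0.216 0.286 0.096] 1017
top marker 0.73 [185. 186.] [0.561 0.2   0.014] 587
top press 0.91 [105. 252.] [0.306 0.504 0.096] 1045
top press 0.79 [163. 274.] [0.217 0.286 0.096] 1010
top paint_tin 0.54 [281. 171.] [ 0.597 -0.184  0.08 ] 259
top paint_tin 0.25 [240. 204.] [ 0.473 -0.015  0.011] 1017
top coffee_cup 0.93 [357. 212.] [ 0.433 -0.468  0.034] 350
top green_bottle 0.75 [122. 165.] [0.633 0.427 0.112] 339
top spray_can 0.84 [350. 152.] [ 0.658 -0.439  0.141] 351
top tape_roll 0.44 [221. 122.] [0.798 0.039 0.018] 256
top glue_jar 0.78 [131. 203.] [0.491 0.413 0.074] 241
top brush_pot 0.65 [380. 185.] [ 0.538 -0.561  0.067] 471
```

View pics/scene0.png

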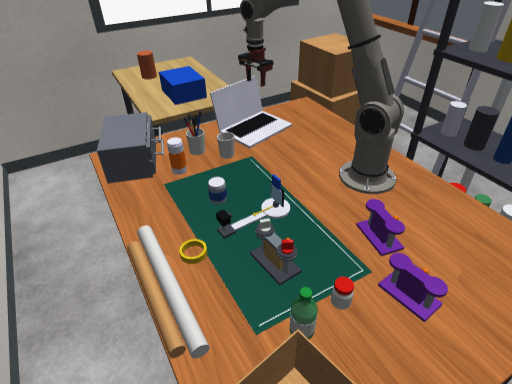

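View pics/top0.png

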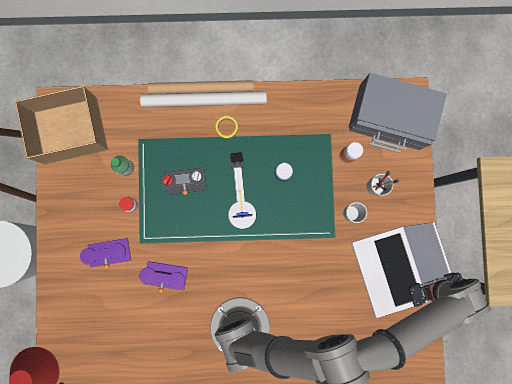

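```bash
cat > m.py <<'E'
from h import *
def go(tag):
  tiles=[]
  for n,(r0,r1,c0,c1) in(("scene",(170,290,205,325)),("top",(140,230,150,260))):
    c,W=cam(n); im=c["img"]; 
    tiles.append(cv2.resize(im[r0:r1,c0:c1,::-1],(400,400*(r1-r0)//(c1-c0)),interpolation=cv2.INTER_CUBIC))
    h=cv2.cvtColor(im,cv2.COLOR_RGB2HSV).astype(int); H,S,V=h[...,0],h[...,1],h[...,2]
    x,y,z=W[...,0],W[...,1],W[...,2]
    box=(x>.38)&(x<.75)&(y>-.1)&(y<.33)&(z>0.005)
    def rep(nm,m):
        p=W[m&box]
        if len(p)<4: print(n,nm,len(p));return
        d,vec=np.linalg.eigh(np.cov(p[:,:2].T)); a=vec[:,1]
        print(n,nm,len(p),"med",np.round(np.median(p,0),4),"mid",np.round((p.min(0)+p.max(0))/2,4),"ext",np.round(np.ptp(p,axis=0),3),"axdeg",round(float(np.degrees(np.arctan2(a[1],a[0])))%180,1),np.round(np.sqrt(np.maximum(d,0)),4))
    red=((H<6)|(H>174))&(S>150)
    rep("redtop",red&(z>.137)); rep("red",red&(z>.12))
    wh=(S<60)&(V>150)&(y>.09)&(y<.2)
    rep("whtop",wh&(z>.137)); rep("wh",wh&(z>.12))
    bl=(H>95)&(H<130)&(S>120)&(y<.06)&(y>-.1)&(x<.5)
    rep("tabtop",bl&(z>.137)); rep("tab",bl&(z>.115))
    rep("bridge",(z>.099)&(z<.109)&(y>.08))
    rep("pbase",(z>.009)&(z<.016)&(y>.08)&(V<120))
    rep("ball",(H>6)&(H<18)&(S>150)&(z>.055)&(z<.085)&(y>.1))
    rep("camtop",(z>.06)&(y<.06)&(V<70)&(x>.55))
    rep("needle",(H>20)&(H<35)&(S>120)&(z>.012)&(z<.03)&(y<.06))
    rep("albase",(S<50)&(V>120)&(z<.02)&(y<.07)&(x<.7))
  cv2.imwrite(f"pics/crop{tag}.png",np.hstack([np.pad(t,((0,400-t.shape[0]),(0,0),(0,0))) for t in tiles]))
E
python3 -c "import m;m.go('a')"
```

```text
scene redtop 59 med [0.579  0.2613 0.1463] mid [0.5784 0.2596 0.1436] ext [0.029 0.024 0.012] axdeg 150.0 [0.0037 0.0093]
scene red 102 med [0.5799 0.2621 0.1399] mid [0.5785 0.2597 0.135 ] ext [0.03  0.024 0.03 ] axdeg 149.8 [0.0033 0.0091]
scene whtop 26 med [0.589  0.1492 0.1471] mid [0.589  0.148  0.1468] ext [0.029 0.014 0.004] axdeg 165.6 [0.0035 0.0089]
scene wh 26 med [0.589  0.1492 0.1471] mid [0.589  0.148  0.1468] ext [0.029 0.014 0.004] axdeg 165.6 [0.0035 0.0089]
scene tabtop 39 med [ 0.4446 -0.0122  0.1458] mid [ 0.4418 -0.0171  0.1453] ext [0.012 0.041 0.016] axdeg 93.8 [0.0032 0.014 ]
scene tab 84 med [ 0.4454 -0.0117  0.136 ] mid [ 0.4422 -0.0171  0.1342] ext [0.013 0.042 0.038] axdeg 96.2 [0.0028 0.014 ]
scene bridge 322 med [0.5905 0.2055 0.1045] mid [0.5825 0.2066 0.104 ] ext [0.072 0.166 0.01 ] axdeg 95.8 [0.0146 0.0451]
scene pbase 531 med [0.604  0.2383 0.0113] mid [0.584  0.2078 0.0125] ext [0.102 0.16  0.007] axdeg 110.1 [0.021  0.0498]
scene ball 7 med [0.5314 0.1974 0.0765] mid [0.5307 0.1959 0.0765] ext [0.012 0.007 0.004] axdeg 160.9 [0.0025 0.0044]
scene
[... 1121 characters left out ...]
.1987 0.1042] mid [0.58   0.2026 0.104 ] ext [0.07  0.167 0.01 ] axdeg 96.4 [0.0158 0.048 ]
top pbase 263 med [0.5567 0.2016 0.0116] mid [0.5668 0.2064 0.0125] ext [0.365 0.243 0.007] axdeg 0.6 [0.0583 0.0763]
top ball 16 med [0.5303 0.1954 0.0758] mid [0.5304 0.1965 0.0734] ext [0.016 0.017 0.019] axdeg 166.2 [0.0044 0.0053]
top camtop 108 med [ 0.6584 -0.0046  0.0841] mid [ 0.6603 -0.0062  0.0779] ext [0.036 0.043 0.033] axdeg 90.5 [0.0103 0.0131]
top needle 15 med [ 0.5121 -0.0156  0.0204] mid [0.6048 0.0114 0.0203] ext [0.289 0.06  0.017] axdeg 10.5 [0.0045 0.1201]
top albase 562 med [ 0.4579 -0.0162  0.0106] mid [ 0.5078 -0.0213  0.0124] ext [0.245 0.104 0.015] axdeg 3.9 [0.0248 0.0664]
```

View pics/cropa.png

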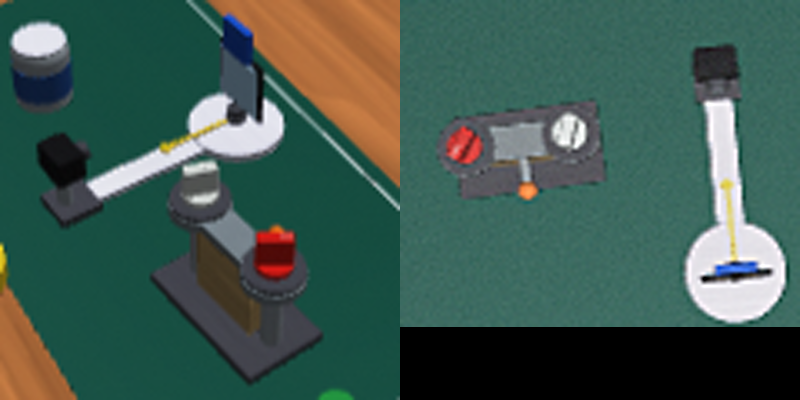

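Both cameras agree: the press has red at (0.577, 0.258) with its bar at about 150°, and white at (0.588, 0.148) at about 164°. The mirror pivot is near (0.439, -0.02), the ball near (0.530, 0.197). In the crop, red is at (462,145), white at (570,132) and the blue tab at (737,268). Moving to the red knob.

>>> {"method": "jog_arm", "body": {
  "targets": [
    [[0.28,0.4,0.03],[0,0,1.19],0.05],
    [[0.28,0.4,0.03],[0,0,1.19],0.05],
    [[0.28,0.4,0.03],[0,0,1.19],0.05],
    [[0.28,0.4,0.03],[0,0,1.19],0.05],
    [[0.28,0.4,0.03],[0,0,1.19],0.05],
    [[0.28,0.4,0.03],[0,0,1.19],0.05],
    [[0.28,0.4,0.03],[0,0,1.19],0.05],
    [[0.28,0.4,0.03],[0,0,1.19],0.05],
    [[0.28,0.4,0.03],[0,0,1.19],0.05],
    [[0.28,0.4,0.03],[0,0,1.19],0.05],
    [[0.28,0.4,0.03],[0,0,1.19],0.05],
    [[0.28,0.4,0.03],[0,0,1.19],0.05]
  ]
}}

```text
t: 2.9
tool_pos: [0.4485, -0.2534, 0.2528]
ee_rot: [[0.127, 0.992, 0.0], [0.992, -0.127, -0.0], [-0.0, 0.0, -1.0]]
ft_force: [-0.2, 0.0, -0.6]
finger_gap: 0.05
```

>>> {"method": "jog_arm", "body": {
  "targets": [
    [[0.128,0.511,-0.04],[0,0,1.18],0.05],
    [[0.128,0.511,-0.04],[0,0,1.18],0.05],
    [[0.128,0.511,-0.04],[0,0,1.18],0.05],
    [[0.128,0.511,-0.04],[0,0,1.18],0.05],
    [[0.128,0.511,-0.04],[0,0,1.18],0.05],
    [[0.128,0.511,-0.04],[0,0,1.18],0.05],
    [[0.128,0.511,-0.04],[0,0,1.18],0.05],
    [[0.128,0.511,-0.04],[0,0,1.18],0.05],
    [[0.128,0.511,-0.04],[0,0,1.18],0.05],
    [[0.128,0.511,-0.04],[0,0,1.18],0.05],
    [[0.128,0.511,-0.04],[0,0,1.18],0.05],
    [[0.128,0.511,-0.04],[0,0,1.18],0.05]
  ]
}}

```text
t: 4.1
tool_pos: [0.5765, 0.2605, 0.2119]
ee_rot: [[-0.87, 0.492, -0.001], [0.492, 0.87, 0.002], [0.002, 0.001, -1.0]]
ft_force: [-0.8, 0.5, -0.1]
finger_gap: 0.0499
```

>>> {"method": "jog_arm", "body": {
  "targets": [
    [[0.0,-0.002,-0.03],[0,0,0],0.05],
    [[0.0,-0.002,-0.06],[0,0,0],0.05],
    [[0.0,-0.002,-0.086],[0,0,0],0.05],
    [[0.0,-0.002,-0.086],[0,0,0],0.05],
    [[0.0,-0.002,-0.086],[0,0,0],0.0],
    [[0.0,-0.002,-0.086],[0,0,0],0.0],
    [[0.0,-0.002,-0.086],[0,0,0],0.0],
    [[0.0,-0.002,-0.086],[0,0,0],0.0],
    [[0.0,-0.002,-0.086],[0,0,0],0.0],
    [[0.0,-0.002,-0.086],[0,0,0],0.0]
  ]
}}

```text
t: 5.1
tool_pos: [0.5765, 0.258, 0.1266]
ee_rot: [[-0.87, 0.493, -0.001], [0.493, 0.87, 0.001], [0.001, 0.0, -1.0]]
ft_force: [-2.3, -3.5, 5.7]
finger_gap: 0.0139
```

Gripped (gap is 14 mm, the bar thickness). Turning clockwise.

>>> {"method": "jog_arm", "body": {
  "targets": [
    [[0,0,0],[0,0,-0.1],0],
    [[0,0,0],[0,0,-0.2],0],
    [[0,0,0],[0,0,-0.3],0],
    [[0,0,0],[0,0,-0.4],0],
    [[0,0,0],[0,0,-0.5],0],
    [[0,0,0],[0,0,-0.6],0],
    [[0,0,0],[0,0,-0.7],0],
    [[0,0,0],[0,0,-0.8],0],
    [[0,0,0],[0,0,-0.9],0],
    [[0,0,0],[0,0,-0.98],0],
    [[0,0,0],[0,0,-0.98],0]
  ]
}}

```text
t: 6.2
tool_pos: [0.5774, 0.2585, 0.1267]
ee_rot: [[-0.075, 0.997, 0.002], [0.997, 0.075, 0.002], [0.002, 0.002, -1.0]]
ft_force: [3.9, 1.7, -3.6]
finger_gap: 0.0138
```

```bash
python3 -c "
from h import *
s=ctrl.read_state();print(s['torque'],s['ft_force'],s['tool_pos'],np.degrees(np.arctan2(s['ee_rot'][1][1],s['ee_rot'][0][1])))"
```

```text
[ 0.35896536 -1.01760671 -0.04088879] [ 3.94079823  1.70442363 -3.5983863 ] [0.57735584 0.25847411 0.12666544] 4.316831652168972
```

>>> {"method": "jog_arm", "body": {
  "targets": [
    [[0,0,0],[0,0,-0.07],0],
    [[0,0,0],[0,0,-0.14],0],
    [[0,0,0],[0,0,-0.14],0]
  ]
}}

```text
t: 6.5
tool_pos: [0.5776, 0.2585, 0.1266]
ee_rot: [[0.063, 0.998, 0.003], [0.998, -0.063, 0.001], [0.002, 0.003, -1.0]]
ft_force: [2.7, 0.2, -2.4]
finger_gap: 0.014
```

```bash
cat > st.py <<'E'
from h import *
s=ctrl.read_state();print(s['t'],s['torque'],s['ft_force'],s['tool_pos'],np.degrees(np.arctan2(s['ee_rot'][1][1],s['ee_rot'][0][1])),s['finger_gap'])
E
python3 st.py
```

```text
6.5 [ 0.04459177 -0.51284303 -0.06193982] [ 2.73729289  0.16262471 -2.37740082] [0.57756853 0.25845334 0.1266465 ] -3.628556857759054 0.013964154534394332
```

>>> {"method": "jog_arm", "body": {
  "targets": [
    [[0,0,0],[0,0,-0.05],0],
    [[0,0,0],[0,0,-0.1],0],
    [[0,0,0],[0,0,-0.15],0],
    [[0,0,0],[0,0,-0.15],0]
  ]
}}

```text
t: 6.9
tool_pos: [0.5777, 0.2586, 0.1267]
ee_rot: [[0.208, 0.978, 0.003], [0.978, -0.208, 0.001], [0.001, 0.003, -1.0]]
ft_force: [2.0, -0.5, -1.4]
finger_gap: 0.014
```

```bash
python3 st.py
```

```text
6.9 [-0.10489562 -0.58258359  0.65386601] [ 2.01090565 -0.46453931 -1.4230312 ] [0.57766044 0.25861142 0.12667503] -11.977434898858482 0.014024785140044741
```

Torque jumped to 0.65 N·m, so red is at its stop. Releasing, rising and moving to white.

>>> {"method": "jog_arm", "body": {
  "targets": [
    [[0,0,0],[0,0,0],0.05],
    [[0,0,0],[0,0,0],0.05],
    [[0,0,0],[0,0,0],0.05],
    [[0,0,0.04],[0,0,0],0.05],
    [[0,0,0.07],[0,0,0],0.05],
    [[0,0,0.07],[0,0,0],0.05]
  ]
}}

```text
t: 7.5
tool_pos: [0.5798, 0.2603, 0.2015]
ee_rot: [[0.207, 0.978, 0.01], [0.978, -0.207, 0.004], [0.006, 0.009, -1.0]]
ft_force: [0.5, 0.2, 1.1]
finger_gap: 0.0502
```

>>> {"method": "jog_arm", "body": {
  "targets": [
    [[0.0105,-0.1105,0],[0,0,1.5],0.05],
    [[0.0105,-0.1105,0],[0,0,1.5],0.05],
    [[0.0105,-0.1105,0],[0,0,1.5],0.05],
    [[0.0105,-0.1105,0],[0,0,1.5],0.05],
    [[0.0105,-0.1105,0],[0,0,1.5],0.05],
    [[0.0105,-0.1105,0],[0,0,1.5],0.05],
    [[0.0105,-0.1105,0],[0,0,1.5],0.05],
    [[0.0105,-0.1105,0],[0,0,1.5],0.05],
    [[0.0105,-0.1105,0],[0,0,1.5],0.05],
    [[0.0105,-0.1105,0],[0,0,1.5],0.05],
    [[0.0105,-0.1105,0],[0,0,1.5],0.05],
    [[0.0105,-0.1105,0],[0,0,1.5],0.05]
  ]
}}

```text
t: 8.7
tool_pos: [0.59, 0.1496, 0.2009]
ee_rot: [[-0.96, 0.279, -0.005], [0.279, 0.96, 0.011], [0.008, 0.009, -1.0]]
ft_force: [0.1, 0.5, 0.6]
finger_gap: 0.0499
```

```bash
python3 st.py; python3 -c "import m;m.go('b')" | grep -E "red|wh|tab"
```

```text
8.7 [ 0.05907777 -0.09083462 -0.03891647] [0.10494657 0.50702014 0.61592667] [0.58995439 0.14960173 0.20086292] 73.77304239099537 0.04994794883897569
scene redtop 108 med [0.5845 0.2352 0.2157] mid [0.6059 0.1736 0.2466] ext [0.074 0.206 0.219] axdeg 102.9 [0.0161 0.0461]
scene red 144 med [0.5841 0.2514 0.1472] mid [0.6059 0.1736 0.2381] ext [0.074 0.206 0.235] axdeg 103.1 [0.0141 0.0442]
scene whtop 121 med [0.5452 0.1318 0.6024] mid [0.5567 0.1406 0.3917] ext [0.135 0.098 0.493] axdeg 33.8 [0.0128 0.0405]
scene wh 122 med [0.5459 0.1327 0.602 ] mid [0.5567 0.1406 0.3796] ext [0.135 0.098 0.517] axdeg 33.7 [0.0128 0.0406]
scene tabtop 30 med [ 0.4432 -0.0089  0.1469] mid [ 0.4423 -0.0138  0.1443] ext [0.01  0.037 0.013] axdeg 90.8 [0.003  0.0105]
scene tab 34 med [ 0.4431 -0.0067  0.146 ] mid [ 0.4422 -0.0138  0.1402] ext [0.01  0.037 0.021] axdeg 92.3 [0.0032 0.0105]
top redtop 29 med [0.5748 0.2532 0.1458] mid [0.5752 0.2562 0.1464] ext [0.016 0.032 0.017] axdeg 80.1 [0.0045 0.0097]
top red 40 med [0.5725 0.2534 0.1437] mid [0.5739 0.2562 0.1382] ext [0.03  0.032 0.033] axdeg 74.5 [0.0061 0.0096]
top whtop 191 med [0.5804 0.1443 0.5808] mid [0.5613 0.1339 0.5853] ext [0.096 0.084 0.033] axdeg 154.4 [0.0189 0.0274]
top wh 191 med [0.5804 0.1443 0.5808] mid [0.5613 0.1339 0.5853] ext [0.096 0.084 0.033] axdeg 154.4 [0.0189 0.0274]
top tabtop 0
top tab 0
```

View pics/cropb.png

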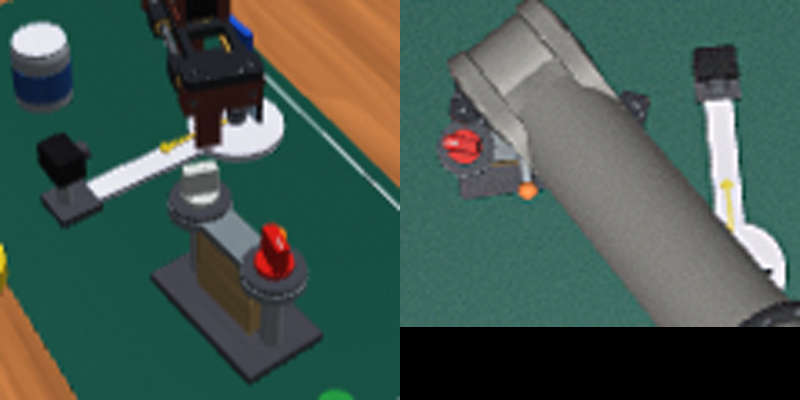

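The red bar at crop (275,252) and (462,147) has turned to about 79°, which fits the end stop. White is still at its start angle. Descending on white.

>>> {"method": "jog_arm", "body": {
  "targets": [
    [[-0.002,-0.0015,-0.04],[0,0,0],0.05],
    [[-0.002,-0.0015,-0.075],[0,0,0],0.05],
    [[-0.002,-0.0015,-0.075],[0,0,0],0.05],
    [[-0.002,-0.0015,-0.075],[0,0,0],0.0],
    [[-0.002,-0.0015,-0.075],[0,0,0],0.0],
    [[-0.002,-0.0015,-0.075],[0,0,0],0.0],
    [[-0.002,-0.0015,-0.075],[0,0,0],0.0],
    [[-0.002,-0.0015,-0.075],[0,0,0],0.0],
    [[-0.002,-0.0015,-0.075],[0,0,0],0.0]
  ]
}}

```text
t: 9.7
tool_pos: [0.5886, 0.1481, 0.1271]
ee_rot: [[-0.96, 0.279, -0.003], [0.279, 0.96, 0.01], [0.006, 0.009, -1.0]]
ft_force: [-1.8, -1.9, 5.9]
finger_gap: 0.0138
```

>>> {"method": "jog_arm", "body": {
  "targets": [
    [[0,0,0],[0,0,-0.1],0],
    [[0,0,0],[0,0,-0.2],0],
    [[0,0,0],[0,0,-0.3],0],
    [[0,0,0],[0,0,-0.4],0],
    [[0,0,0],[0,0,-0.5],0],
    [[0,0,0],[0,0,-0.6],0],
    [[0,0,0],[0,0,-0.7],0],
    [[0,0,0],[0,0,-0.8],0],
    [[0,0,0],[0,0,-0.9],0],
    [[0,0,0],[0,0,-1.0],0],
    [[0,0,0],[0,0,-1.1],0],
    [[0,0,0],[0,0,-1.2],0]
  ]
}}

```text
t: 10.9
tool_pos: [0.5889, 0.1483, 0.1271]
ee_rot: [[-0.084, 0.996, 0.009], [0.996, 0.084, 0.007], [0.006, 0.009, -1.0]]
ft_force: [1.1, 1.5, -1.1]
finger_gap: 0.0137
```

```bash
python3 st.py
```

```text
10.9 [ 0.0506496  -0.31341646  0.05425487] [ 1.10123092  1.45317114 -1.12567996] [0.58889102 0.1483459  0.1271169 ] 4.8256190113322575 0.0137481122016075
```

>>> {"method": "jog_arm", "body": {
  "targets": [
    [[0,0,0],[0,0,-0.08],0],
    [[0,0,0],[0,0,-0.16],0],
    [[0,0,0],[0,0,-0.22],0],
    [[0,0,0],[0,0,-0.27],0],
    [[0,0,0],[0,0,-0.29],0],
    [[0,0,0],[0,0,-0.29],0]
  ]
}}

```text
t: 11.5
tool_pos: [0.5889, 0.1489, 0.1272]
ee_rot: [[0.201, 0.979, 0.011], [0.98, -0.201, 0.004], [0.006, 0.01, -1.0]]
ft_force: [0.9, 0.3, 0.4]
finger_gap: 0.0186
```

```bash
python3 st.py
```

```text
11.5 [ 0.08379118 -0.25238079  1.23075401] [0.92341986 0.30633678 0.4031958 ] [0.58893382 0.14890793 0.12717669] -11.619406954158096 0.018558938999693877
```

White hit its stop too: 1.23 N·m, and the bar is starting to twist in the pads. Releasing and going over the mirror tab.

>>> {"method": "jog_arm", "body": {
  "targets": [
    [[0,0,0],[0,0,0],0.05],
    [[0,0,0],[0,0,0],0.05],
    [[0,0,0],[0,0,0],0.05],
    [[0,0,0.04],[0,0,0],0.05],
    [[0,0,0.07],[0,0,0],0.05],
    [[0,0,0.07],[0,0,0],0.05]
  ]
}}

```text
t: 12.1
tool_pos: [0.5915, 0.1498, 0.2017]
ee_rot: [[0.202, 0.979, 0.018], [0.979, -0.202, 0.007], [0.01, 0.017, -1.0]]
ft_force: [-0.3, 0.0, -0.9]
finger_gap: 0.05
```

>>> {"method": "jog_arm", "body": {
  "targets": [
    [[-0.15,-0.17,0],[0,0,0.29],0.05],
    [[-0.15,-0.17,0],[0,0,0.29],0.05],
    [[-0.15,-0.17,0],[0,0,0.29],0.05],
    [[-0.15,-0.17,0],[0,0,0.29],0.05],
    [[-0.15,-0.17,0],[0,0,0.29],0.05],
    [[-0.15,-0.17,0],[0,0,0.29],0.05],
    [[-0.15,-0.17,0],[0,0,0.29],0.05]
  ]
}}

```text
t: 12.8
tool_pos: [0.4416, -0.0203, 0.2016]
ee_rot: [[-0.085, 0.996, 0.016], [0.996, 0.085, 0.012], [0.01, 0.017, -1.0]]
ft_force: [0.7, 0.5, 0.5]
finger_gap: 0.0499
```

```bash
python3 st.py; python3 -c "import m;m.go('c')" | grep -E "red|wh|tab|ball|needle|camtop"
```

```text
12.8 [-0.04845824 -0.10959654 -0.00026906] [0.68922479 0.51128209 0.4527505 ] [ 0.44157964 -0.02029315  0.20164025] 4.850174851674041 0.04988285164277112
scene redtop 216 med [0.4544 0.0015 0.2993] mid [0.4921 0.1182 0.2545] ext [0.189 0.317 0.235] axdeg 62.6 [0.0293 0.1285]
scene red 249 med [0.4726 0.0034 0.2679] mid [0.4927 0.1182 0.2459] ext [0.19  0.317 0.252] axdeg 62.9 [0.0274 0.1423]
scene whtop 25 med [0.5882 0.1504 0.1474] mid [0.588  0.1474 0.1473] ext [0.012 0.033 0.007] axdeg 94.3 [0.0034 0.0095]
scene wh 25 med [0.5882 0.1504 0.1474] mid [0.588  0.1474 0.1473] ext [0.012 0.033 0.007] axdeg 94.3 [0.0034 0.0095]
scene tabtop 42 med [ 0.4443 -0.0135  0.1465] mid [ 0.4434 -0.0179  0.1436] ext [0.011 0.044 0.013] axdeg 96.6 [0.003  0.0129]
scene tab 84 med [ 0.4455 -0.0137  0.1369] mid [ 0.4428 -0.0179  0.1329] ext [0.013 0.044 0.034] axdeg 97.9 [0.0027 0.0135]
scene ball 4 med [0.5279 0.2014 0.0745] mid [0.5266 0.2024 0.0753] ext [0.005 0.008 0.004] axdeg 59.8 [0.0016 0.0041]
scene camtop 172 med [0.6661 0.005  0.0829] mid [ 0.658  -0.0024  0.0758] ext [0.047 0.049 0.031] a
[... 305 characters left out ...]
441] mid [0.5739 0.2556 0.1388] ext [0.03  0.035 0.035] axdeg 71.6 [0.0063 0.0096]
top whtop 32 med [0.5863 0.1496 0.1453] mid [0.5854 0.1479 0.1453] ext [0.012 0.034 0.014] axdeg 90.2 [0.004  0.0097]
top wh 39 med [0.586  0.15   0.1436] mid [0.5858 0.1479 0.1361] ext [0.03  0.034 0.032] axdeg 89.4 [0.0063 0.0093]
top tabtop 0
top tab 0
top ball 18 med [0.5304 0.1963 0.074 ] mid [0.5306 0.1963 0.0734] ext [0.016 0.015 0.019] axdeg 162.2 [0.0044 0.0051]
top camtop 108 med [ 0.6588 -0.0047  0.0838] mid [ 0.6606 -0.0062  0.0804] ext [0.035 0.043 0.035] axdeg 90.3 [0.0102 0.0131]
top needle 5 med [0.749  0.0294 0.0255] mid [0.6307 0.0129 0.0209] ext [0.237 0.057 0.011] axdeg 11.5 [0.0058 0.108 ]
```

View pics/cropc.png

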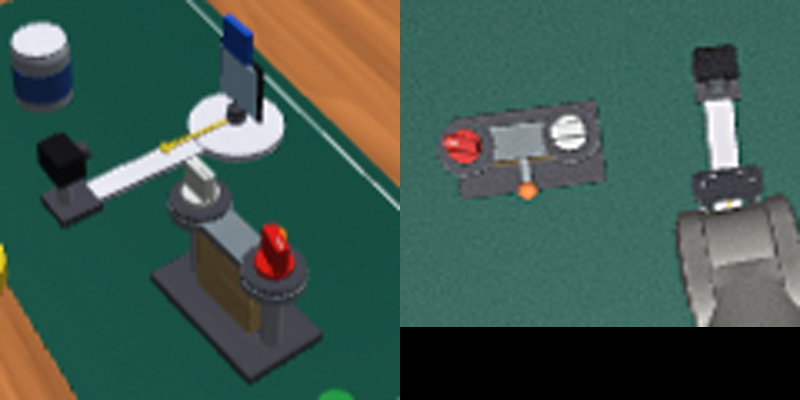

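The white bar turned from 164° to about 91° and the red from 151° to about 80°. Both blocked with a clear torque rise, so both are at their stops. The gripper is centred over the tab; descending and gripping.

>>> {"method": "jog_arm", "body": {
  "targets": [
    [[0,0,-0.03],[0,0,0],0.05],
    [[0,0,-0.06],[0,0,0],0.05],
    [[0,0,-0.083],[0,0,0],0.05],
    [[0,0,-0.083],[0,0,0],0.0],
    [[0,0,-0.083],[0,0,0],0.0],
    [[0,0,-0.083],[0,0,0],0.0],
    [[0,0,-0.083],[0,0,0],0.0],
    [[0,0,-0.083],[0,0,0],0.0],
    [[0,0,-0.083],[0,0,0],0.0],
    [[0,0,-0.083],[0,0,0],0.0]
  ]
}}

```text
t: 13.9
tool_pos: [0.4422, -0.0192, 0.1194]
ee_rot: [[-0.087, 0.996, 0.016], [0.996, 0.087, 0.012], [0.01, 0.017, -1.0]]
ft_force: [-1.2, 0.0, 5.9]
finger_gap: 0.0101
```

```bash
python3 st.py
```

```text
13.9 [-0.1123501   0.95385986 -0.01589554] [-1.20658074  0.04508967  5.8800026 ] [ 0.44222863 -0.01921081  0.11944118] 4.989122569581919 0.010119543480350362
```

>>> {"method": "jog_arm", "body": {
  "targets": [
    [[0,0,0],[0,0,0.08],0],
    [[0,0,0],[0,0,0.16],0],
    [[0,0,0],[0,0,0.24],0],
    [[0,0,0],[0,0,0.32],0],
    [[0,0,0],[0,0,0.4],0],
    [[0,0,0],[0,0,0.48],0],
    [[0,0,0],[0,0,0.55],0],
    [[0,0,0],[0,0,0.55],0],
    [[0,0,0],[0,0,0.55],0],
    [[0,0,0],[0,0,0.55],0]
  ]
}}

```text
t: 14.9
tool_pos: [0.4413, -0.0195, 0.1194]
ee_rot: [[-0.594, 0.805, 0.006], [0.805, 0.593, 0.018], [0.011, 0.015, -1.0]]
ft_force: [-5.2, 0.0, 5.9]
finger_gap: 0.01
```

```bash
python3 st.py; cat > n.py <<'E'
from h import *
import sys
for n in("scene","top"):
    c,W=cam(n); im=c["img"]
    h=cv2.cvtColor(im,cv2.COLOR_RGB2HSV).astype(int); H,S,V=h[...,0],h[...,1],h[...,2]
    x,y,z=W[...,0],W[...,1],W[...,2]
    m=(H>19)&(H<36)&(S>110)&(z>.01)&(z<.035)&(np.hypot(x-.442,y+.02)<.115)
    p=W[m]
    if len(p): 
        r=np.hypot(p[:,0]-.442,p[:,1]+.02); q=p[r>.05]
        print(n,len(p),len(q),"tip",p[r.argmax()].round(4),"dirs",np.degrees(np.arctan2(q[:,1].mean()+.02,q[:,0].mean()-.442)) if len(q) else None)
    if n=="scene": cv2.imwrite(sys.argv[1],cv2.resize(im[160:290,205:345,::-1],(700,650)[:2] if 0 else (560,520),interpolation=cv2.INTER_CUBIC))
E
python3 n.py pics/n1.png
```

```text
14.9 [-0.41714286  1.49578439 -0.07944701] [-5.20673273  0.03915137  5.94582899] [ 0.44127027 -0.0194626   0.11941128] 36.410122234423255 0.010014674112571637
scene 27 20 tip [0.4808 0.0736 0.0206] dirs 67.85178140176507
top 16 16 tip [0.4755 0.0729 0.0131] dirs 69.50187267701294
```

View pics/n1.png

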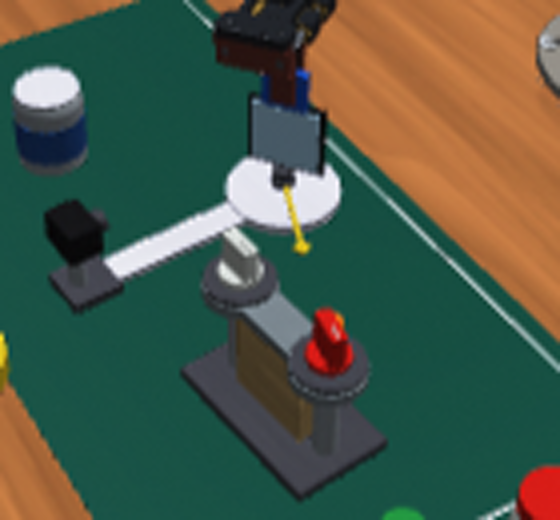

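The needle now points at 68–69° in both cameras, and the ball is at about 67.7°, a miss of 7 mm at most. In the picture the needle runs from (288,188) to (303,247), the knobs are as I left them, and the paint tin, the only bystander fully in the crop, hasn't moved. Handing in.

```bash
python3 -c "
from station import ctrl
print(ctrl.hand_in())"; python3 st.py
```

```text
the job is handed in; nothing more can be done
None
the job is handed in; nothing more can be done
```

I turned the red knob and then the white knob clockwise to their end stops. I then gripped the blue tab, turned the mirror about 31°, and handed in at about 15 s while still holding it.

- **Knobs:** each one blocked with a clear torque rise, 0.65 N·m on red and 1.23 N·m on white, against 0.04 N·m friction. The bars turned about 71° (red) and 73° (white). The two stop at different angles, about 80° and 91°, and the white bar twisted about 14° in the pads at its stop. I can't read the joint values, so "tight" rests on the torque and the pictures.
- **Mirror:** the needle measured 67.9° in the scene camera and 69.5° in the top camera, against about 67.7° to the ball. That is a miss of about 7 mm at most, within the 25 mm allowed. The fingers were closed on the 10 mm tab at the fixed grip force.
- **Bystanders:** I touched none that I know of. The paint tin looked unmoved in the last crop, but I did not measure the others again at the end.

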